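Tuck in the modelling tool and shut the tool drawer

TASK

One of the two open drawers of the glazing shelf cannot be shut, because the boxwood modelling tool in it is propped on the drawer front with its round end sticking out over the edge: with the fingertips push that end back until the tool drops and lies flat in its compartment, then push that drawer gently all the way home. Pick nothing up, leave the other drawer (the one with the glaze test tiles) open just as it stands, and disturb none of the pots and tools on and around the shelf.

Things in the scene. Friction and masses are not known exactly. Their poses are not given: they have to be found in the camera images.
- tool_drawer: The tool drawer. Origin: middle of the lower outer edge of its front; axes as the edge point. It stands 80 to 130 mm open; fully home its front is flush with the shelf's front (x = 0 in the shelf's frame), against a rigid stop. Slides level with about 2 N of friction and stays where it is left. Inside, two 34 mm high wooden strips run front to back 47 mm either side of the middle.
- tool_drawer_edge (a point): Middle of the upper outer edge of the tool drawer's front; moves with it. x points into the shelf, square to the front (the way the drawer shuts), y along the front to the left, z up. The front is 264 mm wide, 60 mm high, 18 mm thick (x 0 to 18 mm); its level top is 104 mm above the table. Behind it the box is 222 mm long inside, its floor 54 mm below this edge.
- tool_drawer_knob (a point): Centre of the flat outer face of the turned wooden knob of the tool drawer; same axes as the edge. The knob is 34 mm across, stands 34 mm out from the middle of the front, and its axis lies 26 mm below the front's top edge (78 mm above the table).
- modelling_tool: Boxwood stick 180 mm long, 12 mm thick, about 25 g, with a flat blade end. Origin at mid-length on its axis; x runs to the blade. At the start the blade stands on the floor of the drawer's middle compartment and the stick slopes up 26 degrees over the front's inner edge.
- tool_end (a point): The outermost point of the tool's round end, on its axis; axes as the tool. At the start it is about 25 mm out beyond the drawer front's outer face and 26 mm above the front's top; pushed about 45 mm into the drawer it slips off the inner edge of the front and drops in.
- dividers: Potter's steel dividers, 150 mm long, lying in the left compartment of the tool drawer; ride along with it. Origin at mid-length, underside.
- shelf: The barn-board glazing shelf, fixed, 600 mm wide, 300 mm deep. Origin: its underside at the middle of its front; x points to its back, z up. Its top board is 612 mm wide, spans 106 to 130 mm above the table and its front edge is flush with a drawer front that is home; the drawer fronts pass 2 mm below it.
- tile_drawer_edge (a point): The same edge point on the other drawer, which is of the same build and stands beside it (the two may be either way round, middles 280 mm apart). It holds nine glazed test tiles, stands open 0.05 to 0.12 m, and is to stay so.
- bottle: Tall celadon (grey-green) bottle, 215 mm high, 90 mm across, on the shelf's top. Origin: centre of its underside. Stays.
- saucer_low: Lower of two stacked terracotta saucers, 140 mm across, 20 mm high, on the shelf's top. Origin: centre of its underside. Stays.
- saucer_top: Upper of the two saucers, nested in the lower one. Stays.
- kiln_post: Cream kiln post, 38 x 38 x 110 mm, upright on the shelf's top. Origin: centre of its underside. Stays.
- brush: Glaze brush, 200 mm long, 20 mm high, lying on the table before the shelf's left end. Origin: underside at mid-length. Stays.
- bisque_cup: Pinkish bisque cup, 80 mm across, 85 mm high, on the table by the shelf's front left corner. Origin: centre of its underside. Stays.
- glaze_jar: Lidded glaze jar, 84 mm across, 115 mm high, on the table by the shelf's front right corner. Origin: centre of its underside. Stays.
Not all that is in view belongs to the job. Of the things that look like the modelling_tool, the middle-sized one is meant.

How it is judged:
On the way, in this order (a step that is already met when the one before it is completed fails the run):
1. the modelling tool has dropped flat into its compartment (z of each of tool_end, modelling_tool in the frame of tool_drawer_edge below -0.03 m and x of tool_end in the frame of tool_drawer_edge above 0.015 m and x of modelling_tool in the frame of tool_drawer_edge below 0.2 m and angle between modelling_tool's own x axis and vertical between 1.35 and 1.79 rad and y of modelling_tool in the frame of tool_drawer_edge between -0.047 and 0.047 m), for 0.2 s.
2. the tool drawer is fully home (x of tool_drawer_edge in the frame of shelf above -0.004 m), for 0.2 s.
At the end, for the whole second after the job is handed in: The tool drawer is open less than 4 mm, the modelling tool at rest, lying flat in it, over 30 mm below the front's top edge; the tile drawer has moved less than 10 mm, and bottle (upright), saucers, kiln post, brush, cup and jar stand within 15 mm of where they were (all of step 1 and x of tool_drawer_edge in the frame of shelf above -0.004 m and linear speed of modelling_tool below 0.02 m/s and distance of tile_drawer_edge from where it was at the start of the episode below 0.01 m and angle between bottle's own z axis and vertical below 0.1 rad and distance of each of bottle, saucer_low, saucer_top, kiln_post, brush, bisque_cup, glaze_jar from where it was at the start of the episode below 0.015 m); the robot touches nothing.
It fails at once if the modelling tool is lifted up (z of modelling_tool in the frame of tool_drawer_edge above 0.02 m or z of tool_end in the frame of tool_drawer_edge above 0.06 m).
It fails at once if the steel dividers are lifted out (z of dividers in the frame of tool_drawer_edge above -0.015 m).
It fails at once if the tool drawer is slammed (faster than 0.35 m/s) (linear speed of tool_drawer above 0.35 m/s).
It fails at once if the tile drawer is moved by more than 15 mm (distance of tile_drawer_edge from where it was at the start of the episode above 0.015 m).
It fails at once if a pot, post, brush or jar on or beside the shelf is moved by more than 20 mm (distance of any of bottle, saucer_low, saucer_top, kiln_post, brush, bisque_cup, glaze_jar from where it was at the start of the episode above 0.02 m).
It also fails if it takes over 48 s, if anything falls off the work surface, if the arm or the gripper's body presses on something with over 40 N, if the wrist force passes 120 N, or if a joint passes its speed limit or range.

ROBOT

A 6-joint arm with a two-finger parallel gripper is mounted at the origin on the work surface. World frame = base frame: x ahead of the robot, y to its left, z up, the work surface at z = 0. Lengths are in m, angles in rad, forces in N, time in s.
With the tool pointing down it reaches from about 0.25 to 0.725 m from the base axis. Payload 4 kg.
Tool frame: the origin (TCP) lies between the finger pads; the fingertips stand 11 mm ahead of it and the grasp point (between the pads) lies 8 mm behind it (bot.tip_extent is the distance from the TCP to the fingertips, in m); z points along the fingers, y is the line along which they close (so a half turn about z gives the same grasp; the last joint's range is limited). The gripper opens to 85 mm and grips with 20 to 120 N. Pads are 22 mm wide; open, the fingers measure 114 mm over their backs; the gripper's body (76 mm by 85 mm) begins 54 mm behind the grasp point. The pads swing forward as they close: fully open they stand 13 mm farther back than shut.
Start: joints at [-1.319, 0.241, 0.005, 1.335, 0, 1.571], TCP at [0.125, -0.484, 0.242] pointing down, gripper open.
Joint ranges: [-2.72, 2.72], [-1.05, 1.87], [-1.09, 1.28], [-1.99, 2.15], [-1.42, 1.44], [-3.14, 3.14]. Speed limits (rad/s): [2.79, 2.79, 3.14, 3.14, 3.14, 3.14].

INTERFACE

Orientations are given as a unit quaternion [x, y, z, w].
In Python, from workcell import bot gives the robot as it stands. The module is installed in compiled form; this text tells all that it offers.
- The arm moves only by the tool drive_tool, never from a script. Its argument "rows" is a list of rows, each an object of numbers: "dx", "dy", "dz": the shift along the tool's x, y, z in units of 50 mm (1.0 is 50 mm); "wx", "wy", "wz": the turn, a rotation vector about the tool's x, y, z in units of 5 degrees (1.0 is 5 degrees); "hand": the finger opening in mm, from 0 to 85.4. A call has 1 to 20 rows; each row is the pose to reach, as a shift and turn from the pose commanded when the call began, along the tool's axes at that moment; what a row does not reach only later rows make up. A row lasts 1/10 s, in which the tool goes at most 50 mm and 8.59 degrees, less where a joint would pass 70% of its speed; a pose out of reach is approached as far as the arm can. A call with a gripper value outside its range is refused whole. The fingers move at their own pace and stop on an object; the grip force is fixed at half the most. Time passes only in rows, so rows that repeat a pose let the fingers close. It gives the time, the measured TCP pose, the force, the opening and the grip force at its end, in the units of the state.
- bot.get_obs(): the state, without advancing time (a new reading comes with each control period).
- bot.camera(name): name is "scene" or "top"; returns the picture (384x512x3 uint8, red, green, blue); there is no depth.
- bot.get_calibration(name): a dict with "vfov" (degrees; the focal length in pixels is half the picture's height over the tangent of half this angle, whatever the lens; pixels are square), "cx", "cy" (the principal point, pixels), "k1" (the pictures are not rectified: a ray, as slopes to the right and down, at radius r is drawn at 1 + k1 r^2 times it, then the intrinsics apply), "origin" and "rotation" of the camera in the world. Camera axes: x right, y up, looking along -z (the intrinsics and any distortion apply to the point x, -y, -z); pixel columns grow to the right and rows downward; lengths in m; the calibration is good to about 2 mm. A picture is of the moment at which its call begins. get_calibration takes no time and is no camera call.
- bot.job_done(): hands the job in; it is judged then, once.
Trained networks look in the newest picture that a camera, given by its name, has taken for a name from the list of things; names that differ only in an ending like _2 or _b are one class to them, and where a whole thing is asked for, a point or a joint stands for the part that bears it (a point fixed in the world has none). Each returns a list of dicts, best first, with "score" (0 to 1); they miss things now and then, are a little off and sometimes report something else, mostly with a low value. They report only what shows in the picture. A call takes as long as a camera call. They do not tell look-alikes from the thing itself.
- bot.look_for(camera, thing): "extent" ([centre column, centre row, width, height] in pixels, round what is visible of it).
- bot.outline_of(camera, thing): "region" (384x512 bool, what is visible of it) and "extent" ([centre column, centre row, width, height] in pixels, round what is visible of it).
The state is a dict: "clock": time; "joint_pos": joint angles; "joint_vel": joint speeds; "tau": joint torques, N m; "eef_pos": TCP position; "tool_rot": TCP orientation; "ft_force": force on the tool from outside, world axes, zero at the start; "ft_torque": the same for the moment, N m; "grip_width": finger opening in m; "grasp_force": force on a finger pad.
Only numpy, scipy, OpenCV 4.12 (cv2) and the standard library are available. Lean on these libraries where they do the work, as an engineer would, in place of code of your own. Each camera call takes 0.05 s, during which the arm holds its last target. There are 200 camera calls.

## Working session

There is one attempt and no reset: what is moved stays moved. The work goes in short steps, Python scripts to look and compute and a tool call to move; the robot and the scene stay as the last step left them, time stands still between calls to the robot, and variables do not carry over. Pictures are saved under pics/ and viewed, at most 10 in all, crops included, and the job is handed in when it is done.

Besides the shell and the picture viewer there is one more tool, called in YAML: its name, and indented under it one key for each argument. drive_tool: Moves the arm, as the interface text tells. Its arguments: {"type":"object","properties":{"rows":{"type":"array","items":{"type":"object","properties":{"dx":{"type":"number"},"dy":{"type":"number"},"dz":{"type":"number"},"wx":{"type":"number"},"wy":{"type":"number"},"wz":{"type":"number"},"hand":{"type":"number"}}}}},"required":["rows"]}

```bash
mkdir -p pics; cat > h.py <<'E'
import numpy as np, cv2
from workcell import bot
def cal(n):
    c=bot.get_calibration(n); f=192/np.tan(np.radians(c['vfov'])/2); return c,f
def ray(n,u,v):
    c,f=cal(n); x=(u-c['cx'])/f; y=(v-c['cy'])/f; rd=np.hypot(x,y); r=rd
    for _ in range(30): r=rd/(1+c['k1']*r*r)
    s=r/rd if rd>0 else 1
    d=np.array(c['rotation'])@np.array([x*s,-y*s,-1]); return np.array(c['origin']),d
def onz(n,u,v,z):
    o,d=ray(n,u,v); return o+d*(z-o[2])/d[2]
def proj(n,p):
    c,f=cal(n); q=np.array(c['rotation']).T@(np.array(p)-np.array(c['origin'])); x=q[0]/-q[2]; y=-q[1]/-q[2]
    k=1+c['k1']*(x*x+y*y); return np.array([c['cx']+f*x*k,c['cy']+f*y*k])
def tri(p1,p2):
    o1,d1=ray('scene',*p1); o2,d2=ray('top',*p2)
    s=np.linalg.lstsq(np.c_[d1,-d2],o2-o1,rcond=None)[0]; a=o1+d1*s[0]; b=o2+d2*s[1]; return (a+b)/2,np.linalg.norm(a-b)
def save(n,fn,crop=None,s=1.5):
    im=bot.camera(n)[:,:,::-1]
    if crop: x0,y0,x1,y1=crop; im=im[y0:y1,x0:x1]
    cv2.imwrite('pics/'+fn,cv2.resize(im,None,fx=s,fy=s,interpolation=cv2.INTER_CUBIC))
E
python3 - <<'E'
from h import *
for n in('scene','top'):
    save(n,n+'0.png'); c,f=cal(n); print(n,np.round(c['origin'],3),np.round(c['rotation'],2).tolist(),round(f),c['k1'])
    for t in('tool_drawer','tool_drawer_knob','modelling_tool','tile_drawer_edge','shelf','dividers','glaze_jar','bisque_cup','brush','bottle'):
        print(t,[(np.round(d['extent']).astype(int).tolist(),round(d['score'],2)) for d in bot.look_for(n,t)[:4]])
o=bot.get_obs();print(o['clock'],o['eef_pos'],o['tool_rot'])
E
```

```text
scene [ 0.876 -0.775  0.835] [0.41, 0.07, 0.14, 0.9] 413 0.00980508330507271
tool_drawer [([237, 238, 61, 93], 0.72), ([282, 130, 21, 23], 0.17)]
tool_drawer_knob [([240, 236, 59, 94], 0.59)]
modelling_tool [([241, 223, 41, 18], 0.78), ([148, 309, 58, 9], 0.63), ([176, 228, 65, 40], 0.61)]
tile_drawer_edge [([271, 167, 34, 60], 0.67)]
shelf [([322, 226, 149, 201], 0.64)]
dividers [([257, 219, 5, 8], 0.41)]
glaze_jar [([210, 324, 41, 63], 0.65), ([303, 132, 20, 39], 0.38)]
bisque_cup [([282, 133, 24, 23], 0.95), ([240, 223, 39, 20], 0.47)]
brush [([231, 151, 9, 31], 0.9), ([238, 223, 46, 21], 0.7)]
bottle [([317, 154, 36, 82], 0.96), ([301, 221, 61, 46], 0.18)]
top [0.5   0.042 1.084] [-0.02, 0.04, 0.72, -0.7] 374 -0.006859768148855551
tool_drawer [([297, 181, 105, 56], 0.96), ([141, 256, 70, 32], 0.18)]
tool_drawer_knob [([293, 180, 102, 54], 0.69)]
modelling_tool [([280, 260, 30, 86], 0.84), ([371, 233, 6, 51], 0.64), ([293, 183, 15, 43], 0.63)]
tile_drawer_edge [([188, 184, 104, 42], 0.8)]
shelf []
dividers [([294, 118, 53, 53], 0.42), ([263, 172, 9, 23], 0.41)]
glaze_jar [([382, 173, 43, 30], 0.95)]
bisque_cup [([101, 200, 39, 31], 0.95)]
brush [([142, 256, 68, 32], 0.6), ([262, 172, 10, 19], 0.48)]
bottle [([229, 108, 31, 50], 0.84)]
1.1 [ 0.12457347 -0.48423534  0.24231019] [9.92085779e-01 1.25561964e-01 1.12886406e-05 1.00926958e-05]
```

View pics/scene0.png

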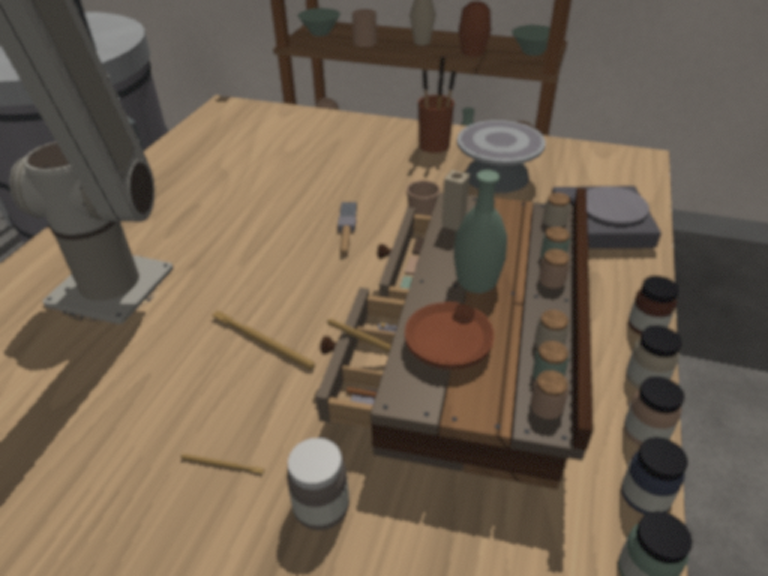

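View pics/top0.png

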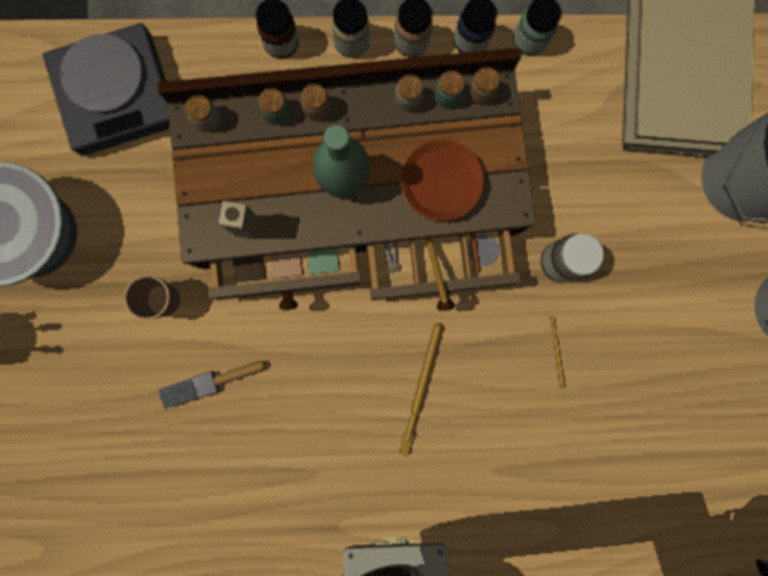

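The tool drawer is the right one in the top view: its front runs from about (372,296) to (520,282) in the 1.5x picture. The tool's round end is at about (444,304), over the knob. The bottle and saucers stand behind it. I'll zoom in for accurate edges.

```bash
python3 - <<'E'
from h import *
save('top','top1.png',(235,150,360,220),6)
save('scene','scene1.png',(205,185,285,285),6)
E
```

```text
(no output)
```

View pics/top1.png

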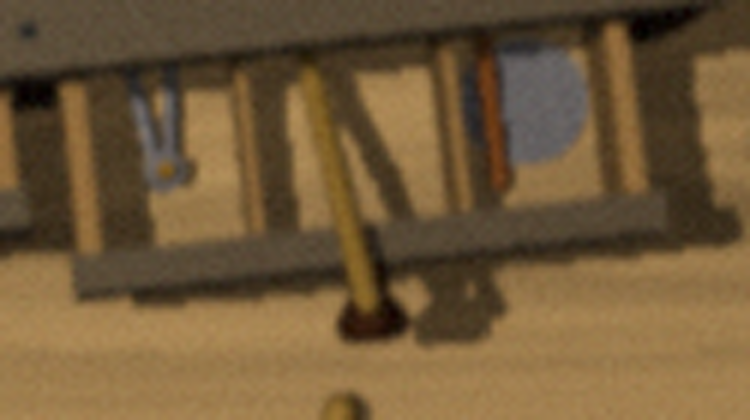

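View pics/scene1.png

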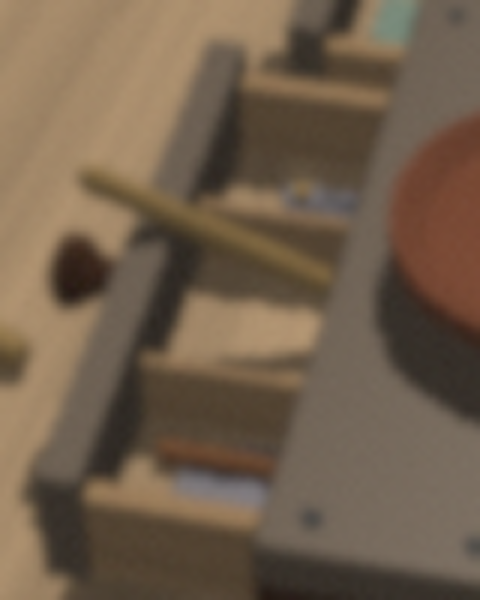

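The top crop shows the front's outer edge from (78,298) to (668,230) and the tool's round end at (370,310). In the scene crop the end is at (85,178), and the knob face at about (70,270).

```bash
python3 - <<'E'
from h import *
T=lambda x,y:((x+.5)/6-.5+235,(y+.5)/6-.5+150)
S=lambda x,y:((x+.5)/6-.5+205,(y+.5)/6-.5+185)
L=onz('top',*T(78,298),.104);R=onz('top',*T(668,230),.104)
print('L',L,'R',R,np.linalg.norm(L-R)); m=(L+R)/2; d=(L-R)/np.linalg.norm(L-R); n=np.array([d[1],-d[0],0]); print('edge',m,'n',n,np.degrees(np.arctan2(n[1],n[0])))
print('Lscene',onz('scene',*S(212,45),.104),'Rscene',onz('scene',*S(35,475),.104))
e,g=tri(S(83,178),T(371,312));print('end',e,g,'rel',(e-m)@n,(e-m)@d)
print('endz.13', onz('top',*T(371,312),.13), onz('scene',*S(83,178),.13))
b,g=tri(S(330,275),T(312,62)); print('tool far pt',b,g,(b-m)@n,(b-m)@d)
# shelf front edge
A=onz('top',*T(0,80),.13);B=onz('top',*T(700,8),.13);print('shelf',(A-m)@n,(B-m)@n, (A-m)@d)
print('knob pred top',proj('top',m-n*.034-[0,0,.026]),'scene',proj('scene',m-n*.034-[0,0,.026]),T(372,335),S(65,270))
E
```

```text
Traceback (most recent call last):
  File "h.py", line 11, in onz
    o,d=ray(n,u,v); return o+d*(z-o[2])/d[2]
        ~~~^^^^^^^
  File "h.py", line 9, in ray
    d=np.array(c['rotation'])@np.array([x*s,-y*s,-1]); return np.array(c['origin']),d
      ~~~~~~~~~~~~~~~~~~~~~~~^~~~~~~~~~~~~~~~~~~~~~~~
ValueError: matmul: Input operand 1 has a mismatch in its core dimension 0, with gufunc signature (n?,k),(k,m?)->(n?,m?) (size 3 is different from 4)
```

```bash
sed -i "s/np.array(c\['rotation'\])/Rot.from_quat(c['rotation']).as_matrix()/; 1a from scipy.spatial.transform import Rotation as Rot" h.py; python3 - <<'E'
from h import *
np.set_printoptions(precision=4,suppress=True)
T=lambda x,y:((x+.5)/6-.5+235,(y+.5)/6-.5+150)
S=lambda x,y:((x+.5)/6-.5+205,(y+.5)/6-.5+185)
L=onz('top',*T(78,298),.104);R=onz('top',*T(668,230),.104)
print('L',L,'R',R,np.linalg.norm(L-R)); m=(L+R)/2; d=(L-R)/np.linalg.norm(L-R); n=np.array([d[1],-d[0],0]); print('edge',m,'n',n,np.degrees(np.arctan2(n[1],n[0])))
print('Lscene',onz('scene',*S(212,45),.104),'Rscene',onz('scene',*S(35,475),.104))
e,g=tri(S(83,178),T(371,312));print('end',e,g,'rel',(e-m)@n,(e-m)@d)
b,g=tri(S(330,275),T(312,62)); print('tool far pt',b,g,(b-m)@n,(b-m)@d)
A=onz('top',*T(0,80),.13);B=onz('top',*T(700,8),.13);print('shelf',(A-m)@n,(B-m)@n, (A-m)@d)
print('knob pred top',proj('top',m-n*.034-[0,0,.026]),'scene',proj('scene',m-n*.034-[0,0,.026]),T(372,335),S(65,270))
o=bot.get_obs();print(Rot.from_quat(o['tool_rot']).as_matrix(),o['ft_force'])
E
```

```text
L [0.5511 0.0329 0.104 ] R [ 0.5749 -0.2283  0.104 ] 0.26222669802764764
edge [ 0.563  -0.0977  0.104 ] n [0.9959 0.0909 0.    ] 5.215963217071541
Lscene [0.5557 0.0282 0.104 ] Rscene [ 0.5764 -0.2295  0.104 ]
end [ 0.5417 -0.0921  0.1253] 0.0015176817710557493 rel -0.020756917286152286 0.007512502776662535
tool far pt [ 0.6509 -0.077   0.0868] 0.01042808828054483 0.08937506687093608 0.012590279723794888
shelf 0.09532592828727941 0.09276215065837504 0.15394695009000428
knob pred top [297.2229 206.6933] scene [213.7643 228.8919] (296.5833333333333, 205.41666666666666) (215.41666666666666, 229.58333333333334)
[[ 0.9685  0.2491 -0.    ]
 [ 0.2491 -0.9685 -0.    ]
 [-0.      0.     -1.    ]] [0.3083 0.4753 0.1604]
```

The numbers agree with each other: the edge is at (0.564, -0.098, 0.104), yaw is about 5.1°, the drawer is about 94 mm open, and the tool end is about 21 to 25 mm outside the front at y +7 mm. I'll go in front of it with the fingers shut, still high.

drive_tool:
  rows:
    - {"dx":0.76,"dy":-0.47,"wz":0.3,"hand":0}
    - {"dx":1.53,"dy":-0.94,"wz":0.6,"hand":0}
    - {"dx":2.29,"dy":-1.41,"wz":0.9,"hand":0}
    - {"dx":3.05,"dy":-1.88,"wz":1.2,"hand":0}
    - {"dx":3.82,"dy":-2.35,"wz":1.5,"hand":0}
    - {"dx":4.58,"dy":-2.82,"wz":1.86,"hand":0}
    - {"dx":5.34,"dy":-3.3,"wz":1.86,"hand":0}
    - {"dx":6.1,"dy":-3.77,"wz":1.86,"hand":0}
    - {"dx":6.87,"dy":-4.24,"wz":1.86,"hand":0}
    - {"dx":7.63,"dy":-4.71,"wz":1.86,"hand":0}
    - {"dx":8.4,"dy":-5.18,"wz":1.86,"hand":0}
    - {"dx":9.16,"dy":-5.65,"wz":1.86,"hand":0}
    - {"dx":9.16,"dy":-5.65,"dz":0.6,"wz":1.86,"hand":0}
    - {"dx":9.16,"dy":-5.65,"dz":1.2,"wz":1.86,"hand":0}
    - {"dx":9.16,"dy":-5.65,"dz":1.8,"wz":1.86,"hand":0}
    - {"dx":9.16,"dy":-5.65,"dz":2.2,"wz":1.86,"hand":0}
    - {"dx":9.16,"dy":-5.65,"dz":2.44,"wz":1.86,"hand":0}
    - {"dx":9.16,"dy":-5.65,"dz":2.44,"wz":1.86,"hand":0}
    - {"dx":9.16,"dy":-5.65,"dz":2.44,"wz":1.86,"hand":0}

```text
invalid input at $.rows[0]: expected keys dx, dy, dz, wx, wy, wz, hand
```

```bash
python3 - <<'E'
from h import *
save('scene','scene2.png',(190,165,310,285),5)
o=bot.get_obs();print(o['clock'],o['eef_pos'],o['grip_width'],o['ft_force'])
E
```

```text
1.25 [ 0.12457906 -0.48422739  0.24231343] 0.08548969810764585 [-0.48616809  1.22794956 -0.35157382]
```

View pics/scene2.png

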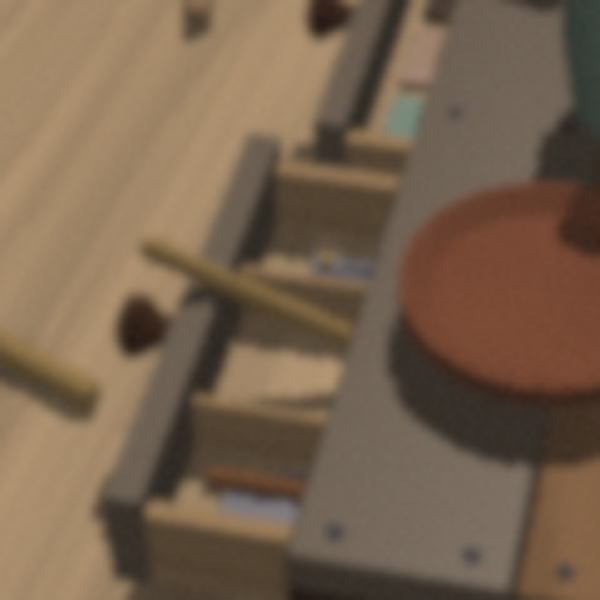

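The call was refused because every key is required, so nothing has moved. The picture shows the same scene: tool end at crop (150,245), knob at (140,325). I'll resend with full rows.

drive_tool:
  rows:
    - {"dx":0.76,"dy":-0.47,"dz":0,"wx":0,"wy":0,"wz":0.3,"hand":0}
    - {"dx":1.53,"dy":-0.94,"dz":0,"wx":0,"wy":0,"wz":0.6,"hand":0}
    - {"dx":2.29,"dy":-1.41,"dz":0,"wx":0,"wy":0,"wz":0.9,"hand":0}
    - {"dx":3.05,"dy":-1.88,"dz":0,"wx":0,"wy":0,"wz":1.2,"hand":0}
    - {"dx":3.82,"dy":-2.35,"dz":0,"wx":0,"wy":0,"wz":1.5,"hand":0}
    - {"dx":4.58,"dy":-2.82,"dz":0,"wx":0,"wy":0,"wz":1.86,"hand":0}
    - {"dx":5.34,"dy":-3.3,"dz":0,"wx":0,"wy":0,"wz":1.86,"hand":0}
    - {"dx":6.1,"dy":-3.77,"dz":0,"wx":0,"wy":0,"wz":1.86,"hand":0}
    - {"dx":6.87,"dy":-4.24,"dz":0,"wx":0,"wy":0,"wz":1.86,"hand":0}
    - {"dx":7.63,"dy":-4.71,"dz":0,"wx":0,"wy":0,"wz":1.86,"hand":0}
    - {"dx":8.4,"dy":-5.18,"dz":0,"wx":0,"wy":0,"wz":1.86,"hand":0}
    - {"dx":9.16,"dy":-5.65,"dz":0,"wx":0,"wy":0,"wz":1.86,"hand":0}
    - {"dx":9.16,"dy":-5.65,"dz":0.6,"wx":0,"wy":0,"wz":1.86,"hand":0}
    - {"dx":9.16,"dy":-5.65,"dz":1.2,"wx":0,"wy":0,"wz":1.86,"hand":0}
    - {"dx":9.16,"dy":-5.65,"dz":1.8,"wx":0,"wy":0,"wz":1.86,"hand":0}
    - {"dx":9.16,"dy":-5.65,"dz":2.2,"wx":0,"wy":0,"wz":1.86,"hand":0}
    - {"dx":9.16,"dy":-5.65,"dz":2.44,"wx":0,"wy":0,"wz":1.86,"hand":0}
    - {"dx":9.16,"dy":-5.65,"dz":2.44,"wx":0,"wy":0,"wz":1.86,"hand":0}
    - {"dx":9.16,"dy":-5.65,"dz":2.44,"wx":0,"wy":0,"wz":1.86,"hand":0}

```text
clock: 3.15
eef_pos: [0.4983, -0.0967, 0.121]
tool_rot: [0.999, 0.045, 0.001, 0.0]
ft_force: [-1.1, -0.6, -0.0]
grip_width: 0.0001
grasp_force: 0.0
```

```bash
python3 - <<'E'
from h import *
save('scene','scene3.png',(190,165,310,285),5)
o=bot.get_obs();print(o['clock'],o['eef_pos'],o['grip_width'],o['ft_force'],Rot.from_quat(o['tool_rot']).as_matrix()[:,0])
E
```

```text
3.2 [ 0.49870713 -0.09680569  0.1214971 ] -0.00032553974007453655 [ 0.22987657  0.08883532 -0.05222267] [0.99601535 0.08915684 0.00211496]
```

View pics/scene3.png

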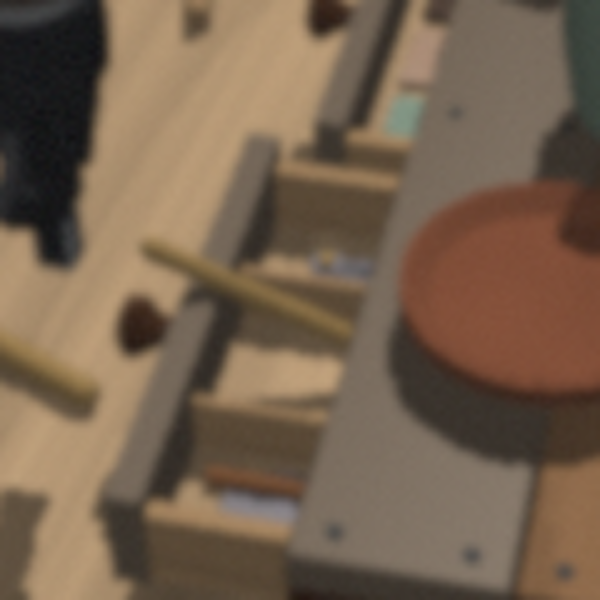

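The finger stands about 30 mm in front of the end, at tip height 110 mm and in line with the tool. I'll push along tool x and lower the tip slightly.

drive_tool:
  rows:
    - {"dx":0.25,"dy":0,"dz":0.03,"wx":0,"wy":0,"wz":0,"hand":0}
    - {"dx":0.45,"dy":0,"dz":0.06,"wx":0,"wy":0,"wz":0,"hand":0}
    - {"dx":0.6,"dy":0,"dz":0.06,"wx":0,"wy":0,"wz":0,"hand":0}
    - {"dx":0.7,"dy":0,"dz":0.06,"wx":0,"wy":0,"wz":0,"hand":0}
    - {"dx":0.8,"dy":0,"dz":0.06,"wx":0,"wy":0,"wz":0,"hand":0}
    - {"dx":0.9,"dy":0,"dz":0.06,"wx":0,"wy":0,"wz":0,"hand":0}
    - {"dx":1.0,"dy":0,"dz":0.06,"wx":0,"wy":0,"wz":0,"hand":0}
    - {"dx":1.1,"dy":0,"dz":0.06,"wx":0,"wy":0,"wz":0,"hand":0}
    - {"dx":1.2,"dy":0,"dz":0.06,"wx":0,"wy":0,"wz":0,"hand":0}
    - {"dx":1.3,"dy":0,"dz":0.06,"wx":0,"wy":0,"wz":0,"hand":0}
    - {"dx":1.3,"dy":0,"dz":0.06,"wx":0,"wy":0,"wz":0,"hand":0}

```text
clock: 4.3
eef_pos: [0.5633, -0.0907, 0.1173]
tool_rot: [0.999, 0.045, 0.0, 0.0]
ft_force: [0.4, -0.4, -0.2]
grip_width: 0.0003
grasp_force: 0.0
```

```bash
python3 - <<'E'
from h import *
save('scene','scene4.png',(190,165,310,285),5)
o=bot.get_obs();print(o['clock'],o['eef_pos'],o['ft_force'])
E
```

```text
4.35 [ 0.56277483 -0.09068641  0.11723476] [-0.65109888 -0.36141304 -0.40026323]
```

View pics/scene4.png

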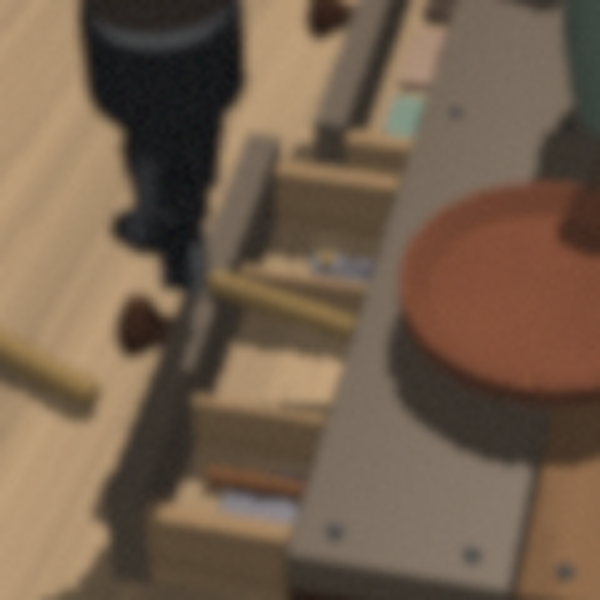

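The end has been pushed back to the front's inner edge at crop (212,280), and the drawer hasn't moved. I'll push about 18 mm further, then back off.

drive_tool:
  rows:
    - {"dx":0.08,"dy":0,"dz":0,"wx":0,"wy":0,"wz":0,"hand":0}
    - {"dx":0.16,"dy":0,"dz":0,"wx":0,"wy":0,"wz":0,"hand":0}
    - {"dx":0.24,"dy":0,"dz":0,"wx":0,"wy":0,"wz":0,"hand":0}
    - {"dx":0.32,"dy":0,"dz":0,"wx":0,"wy":0,"wz":0,"hand":0}
    - {"dx":0.36,"dy":0,"dz":0,"wx":0,"wy":0,"wz":0,"hand":0}
    - {"dx":0.36,"dy":0,"dz":0,"wx":0,"wy":0,"wz":0,"hand":0}
    - {"dx":0.36,"dy":0,"dz":0,"wx":0,"wy":0,"wz":0,"hand":0}

```text
clock: 5.05
eef_pos: [0.5803, -0.0891, 0.1172]
tool_rot: [0.999, 0.045, -0.0, -0.0]
ft_force: [0.0, -0.2, 1.0]
grip_width: -0.0002
grasp_force: 0.0
```

```bash
python3 - <<'E'
from h import *
save('scene','scene5.png',(190,165,310,285),5)
o=bot.get_obs();print(o['clock'],o['eef_pos'],o['ft_force'])
E
```

```text
5.1 [ 0.58027037 -0.08909818  0.11723396] [-0.45201211  0.230037   -0.15592736]
```

View pics/scene5.png

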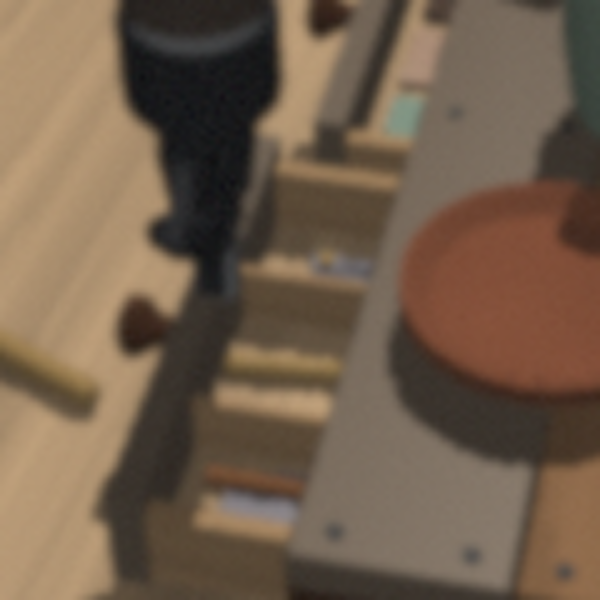

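The tool has dropped and lies flat on the compartment floor beside the right strip, from crop (230,360) to (335,365). Now I'll raise, back off, and go down in front of the knob.

drive_tool:
  rows:
    - {"dx":0,"dy":0,"dz":-0.3,"wx":0,"wy":0,"wz":0,"hand":0}
    - {"dx":-0.4,"dy":0,"dz":-0.4,"wx":0,"wy":0,"wz":0,"hand":0}
    - {"dx":-0.9,"dy":0.1,"dz":-0.4,"wx":0,"wy":0,"wz":0,"hand":0}
    - {"dx":-1.4,"dy":0.15,"dz":-0.2,"wx":0,"wy":0,"wz":0,"hand":0}
    - {"dx":-1.78,"dy":0.15,"dz":0,"wx":0,"wy":0,"wz":0,"hand":0}
    - {"dx":-1.78,"dy":0.15,"dz":0.4,"wx":0,"wy":0,"wz":0,"hand":0}
    - {"dx":-1.78,"dy":0.15,"dz":0.76,"wx":0,"wy":0,"wz":0,"hand":0}
    - {"dx":-1.78,"dy":0.15,"dz":0.76,"wx":0,"wy":0,"wz":0,"hand":0}
    - {"dx":-1.78,"dy":0.15,"dz":0.76,"wx":0,"wy":0,"wz":0,"hand":0}

```text
clock: 6.0
eef_pos: [0.4923, -0.1045, 0.0795]
tool_rot: [0.999, 0.045, -0.0, -0.0]
ft_force: [0.1, 0.3, -0.3]
grip_width: 0.0004
grasp_force: 0.0
```

drive_tool:
  rows:
    - {"dx":0.12,"dy":0,"dz":0,"wx":0,"wy":0,"wz":0,"hand":0}
    - {"dx":0.24,"dy":0,"dz":0,"wx":0,"wy":0,"wz":0,"hand":0}
    - {"dx":0.36,"dy":0,"dz":0,"wx":0,"wy":0,"wz":0,"hand":0}
    - {"dx":0.44,"dy":0,"dz":0,"wx":0,"wy":0,"wz":0,"hand":0}
    - {"dx":0.52,"dy":0,"dz":0,"wx":0,"wy":0,"wz":0,"hand":0}
    - {"dx":0.6,"dy":0,"dz":0,"wx":0,"wy":0,"wz":0,"hand":0}
    - {"dx":0.7,"dy":0,"dz":0,"wx":0,"wy":0,"wz":0,"hand":0}
    - {"dx":0.8,"dy":0,"dz":0,"wx":0,"wy":0,"wz":0,"hand":0}
    - {"dx":0.9,"dy":0,"dz":0,"wx":0,"wy":0,"wz":0,"hand":0}
    - {"dx":1.0,"dy":0,"dz":0,"wx":0,"wy":0,"wz":0,"hand":0}

```text
clock: 7.0
eef_pos: [0.5424, -0.1001, 0.0791]
tool_rot: [0.999, 0.045, -0.0, 0.0]
ft_force: [-2.0, -0.8, 0.6]
grip_width: 0.0002
grasp_force: 1.1
```

```bash
python3 - <<'E'
from h import *
save('scene','scene6.png',(190,165,310,285),5)
o=bot.get_obs();print(o['clock'],o['eef_pos'],o['ft_force'])
E
```

```text
7.05 [ 0.54368478 -0.09996219  0.07927766] [ 0.51548823 -0.9709704  -0.19533524]
```

View pics/scene6.png

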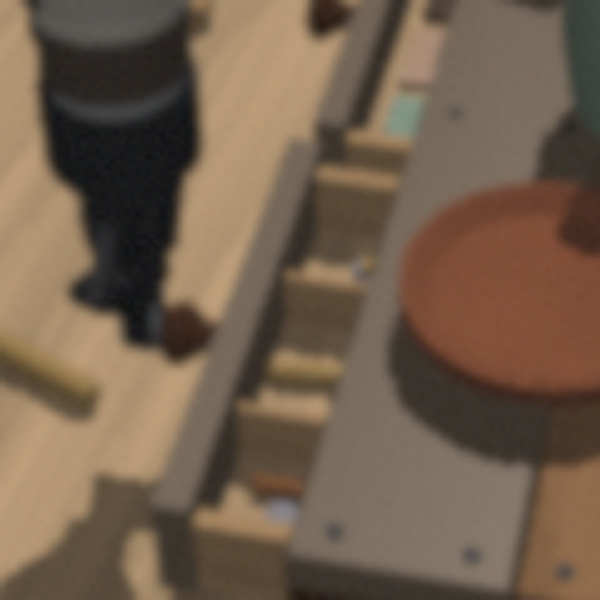

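The finger is on the knob face at crop (165,330), the drawer is closing and the tool still lies flat. I'll continue for 60 mm.

drive_tool:
  rows:
    - {"dx":0.1,"dy":0,"dz":0,"wx":0,"wy":0,"wz":0,"hand":0}
    - {"dx":0.2,"dy":0,"dz":0,"wx":0,"wy":0,"wz":0,"hand":0}
    - {"dx":0.3,"dy":0,"dz":0,"wx":0,"wy":0,"wz":0,"hand":0}
    - {"dx":0.4,"dy":0,"dz":0,"wx":0,"wy":0,"wz":0,"hand":0}
    - {"dx":0.5,"dy":0,"dz":0,"wx":0,"wy":0,"wz":0,"hand":0}
    - {"dx":0.6,"dy":0,"dz":0,"wx":0,"wy":0,"wz":0,"hand":0}
    - {"dx":0.7,"dy":0,"dz":0,"wx":0,"wy":0,"wz":0,"hand":0}
    - {"dx":0.8,"dy":0,"dz":0,"wx":0,"wy":0,"wz":0,"hand":0}
    - {"dx":0.9,"dy":0,"dz":0,"wx":0,"wy":0,"wz":0,"hand":0}
    - {"dx":1.0,"dy":0,"dz":0,"wx":0,"wy":0,"wz":0,"hand":0}
    - {"dx":1.1,"dy":0,"dz":0,"wx":0,"wy":0,"wz":0,"hand":0}
    - {"dx":1.2,"dy":0,"dz":0,"wx":0,"wy":0,"wz":0,"hand":0}

```text
clock: 8.25
eef_pos: [0.6024, -0.0948, 0.0792]
tool_rot: [0.999, 0.045, -0.0, 0.0]
ft_force: [-2.8, -1.0, -0.8]
grip_width: -0.0001
grasp_force: 1.1
```

drive_tool:
  rows:
    - {"dx":0.03,"dy":0,"dz":0,"wx":0,"wy":0,"wz":0,"hand":0}
    - {"dx":0.06,"dy":0,"dz":0,"wx":0,"wy":0,"wz":0,"hand":0}
    - {"dx":0.09,"dy":0,"dz":0,"wx":0,"wy":0,"wz":0,"hand":0}
    - {"dx":0.12,"dy":0,"dz":0,"wx":0,"wy":0,"wz":0,"hand":0}

```text
clock: 8.65
eef_pos: [0.6079, -0.0942, 0.0793]
tool_rot: [0.999, 0.045, -0.0, -0.0]
ft_force: [-1.3, -0.3, 0.5]
grip_width: 0.0005
grasp_force: 1.0
```

Only sliding friction so far. I'll go on in 1 mm steps until the stop is felt.

drive_tool:
  rows:
    - {"dx":0.03,"dy":0,"dz":0,"wx":0,"wy":0,"wz":0,"hand":0}
    - {"dx":0.06,"dy":0,"dz":0,"wx":0,"wy":0,"wz":0,"hand":0}
    - {"dx":0.08,"dy":0,"dz":0,"wx":0,"wy":0,"wz":0,"hand":0}

```text
clock: 8.95
eef_pos: [0.6121, -0.0938, 0.0793]
tool_rot: [0.999, 0.045, 0.0, -0.0]
ft_force: [-1.9, -0.9, 0.2]
grip_width: 0.0
grasp_force: 1.0
```

drive_tool:
  rows:
    - {"dx":0.02,"dy":0,"dz":0,"wx":0,"wy":0,"wz":0,"hand":0}
    - {"dx":0.04,"dy":0,"dz":0,"wx":0,"wy":0,"wz":0,"hand":0}

```text
clock: 9.15
eef_pos: [0.6128, -0.0937, 0.0793]
tool_rot: [0.999, 0.045, -0.001, 0.0]
ft_force: [-7.4, -2.1, 4.6]
grip_width: -0.0001
grasp_force: 3.7
```

drive_tool:
  rows:
    - {"dx":0.02,"dy":0,"dz":0,"wx":0,"wy":0,"wz":0,"hand":0}
    - {"dx":0.04,"dy":0,"dz":0,"wx":0,"wy":0,"wz":0,"hand":0}

```text
clock: 9.35
eef_pos: [0.6128, -0.0937, 0.0794]
tool_rot: [0.999, 0.044, -0.003, 0.0]
ft_force: [-12.4, -2.1, 8.3]
grip_width: -0.0001
grasp_force: 6.2
```

The drawer is at the stop: TCP x has stalled at 0.6128, as predicted, and the force is rising. I'll back off and check.

drive_tool:
  rows:
    - {"dx":-0.1,"dy":0,"dz":0,"wx":0,"wy":0,"wz":0,"hand":0}
    - {"dx":-0.4,"dy":0,"dz":0,"wx":0,"wy":0,"wz":0,"hand":0}
    - {"dx":-0.9,"dy":0,"dz":0,"wx":0,"wy":0,"wz":0,"hand":0}
    - {"dx":-1.6,"dy":0,"dz":-0.2,"wx":0,"wy":0,"wz":0,"hand":0}
    - {"dx":-2.3,"dy":0,"dz":-0.8,"wx":0,"wy":0,"wz":0,"hand":0}
    - {"dx":-3.0,"dy":0,"dz":-1.4,"wx":0,"wy":0,"wz":0,"hand":0}
    - {"dx":-3.0,"dy":0,"dz":-1.4,"wx":0,"wy":0,"wz":0,"hand":0}
    - {"dx":-3.0,"dy":0,"dz":-1.4,"wx":0,"wy":0,"wz":0,"hand":0}

```text
clock: 10.15
eef_pos: [0.4681, -0.1071, 0.1508]
tool_rot: [0.999, 0.045, 0.003, 0.0]
ft_force: [0.2, -1.0, -0.2]
grip_width: -0.0002
grasp_force: 0.0
```

```bash
python3 - <<'E'
from h import *
save('scene','scene7.png',(190,100,340,290),3)
a=bot.camera('top')
for n,T in(('scene',('bottle','bisque_cup','brush','glaze_jar','tile_drawer_edge')),('top',('tile_drawer_edge','glaze_jar','bisque_cup','bottle'))):
    for t in T: print(n,t,[np.round(d['extent']).astype(int).tolist() for d in bot.look_for(n,t)[:1]])
o=bot.get_obs();print(o['clock'],o['eef_pos'],o['ft_force'])
E
```

```text
scene bottle [[319, 155, 36, 82]]
scene bisque_cup [[284, 131, 25, 24]]
scene brush [[322, 228, 151, 199]]
scene glaze_jar [[210, 322, 41, 67]]
scene tile_drawer_edge [[271, 172, 33, 67]]
top tile_drawer_edge [[190, 185, 99, 44]]
top glaze_jar [[384, 172, 44, 32]]
top bisque_cup [[101, 198, 41, 29]]
top bottle [[227, 107, 35, 52]]
10.7 [ 0.46658508 -0.10677667  0.14884907] [-1.11927782 -0.22211026 -0.77081563]
```

View pics/scene7.png

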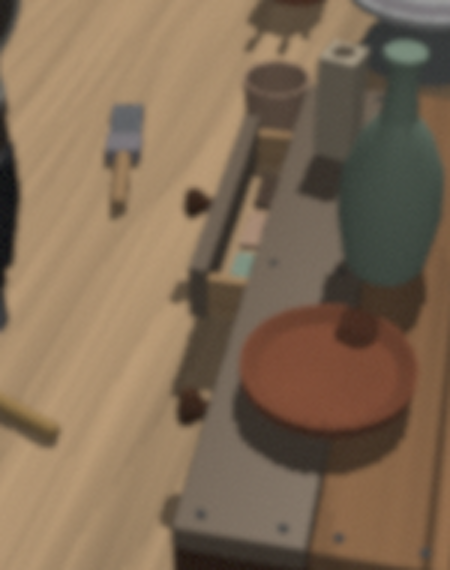

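The tool drawer is flush with the shelf, with only its knob showing at crop (190,405). The tile drawer is still open, and the pots and brush are where they were.

```bash
python3 -c "
from workcell import bot
print(bot.job_done())"
```

```text
the job is handed in; nothing more can be done
None
```

I pushed the modelling tool back until it lay flat in its compartment, then shut the tool drawer against its stop; the tile drawer, pots and brush look unmoved in the last pictures, and the job is handed in (no verdict came back).

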